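# Feed a round blank through the chute flap

## Robot

A 6-joint arm with a two-finger parallel gripper is mounted at the origin on the work surface. World frame = base frame: x ahead of the robot, y to its left, z up, the work surface at z = 0. Lengths are in mm, angles in rad, forces in N, time in s.
With the tool pointing down it reaches from about 275 to 1000 mm from the base axis. Payload 8.4 kg.
Tool frame: the origin (TCP) lies midway between the tips of the shut fingers; the grasp point (between the pads) lies 19 mm behind it; z points along the fingers, y is the direction in which the jaws open and shut (so a half turn about z gives the same grasp; the last joint's range is limited). The gripper opens to 85 mm and grips with 20 to 120 N. Pads are 22 mm wide; open, the fingers measure 114 mm over their backs; the gripper's body (76 mm by 85 mm) begins 54 mm behind the grasp point. The pads swing forward as they close: fully open they stand 13 mm farther back than shut.
Start: joints at [-1.266, 0.353, 1.633, -0, 1.155, -0.002], TCP at [188.755, -595.818, 231.281] pointing down, gripper open.
Joint ranges: [-2.63, 2.63], [-0.92, 2.1], [0.06, 2.66], [-1.3, 4.44], [0, 2.69], [-3.02, 3.02]. Speed limits (rad/s): [2.22, 2.22, 2.79, 3.14, 3.14, 3.14].

## Interface

Orientations are given as a 3x3 rotation matrix whose columns are the frame's x, y, z axes.
In Python, from cell import get_obs, read_camera, job_done, boxes_of gives the robot as it stands.
- The arm moves only by the shell command python3 -m jog 'ROWS' [FORCE]. ROWS is JSON, a list of rows, each a list of 5 numbers: the shift along the tool's x, y, z in cm, then the turn about the tool's z in degrees, then the gripper's target within -1 to 1 (fully open at 1, half-way at 0, shut at -1). In form: [[dx, dy, dz, spin, fingers], ...]. A call has 1 to 8 rows; each row shifts and turns the pose as measured when the row begins, along the tool's axes as they then stand; what a row does not reach is not made up. A row lasts 1/10 s, in which the tool goes at most 50 mm and 8.59 degrees, less where a joint would pass 70% of its speed; a pose out of reach is approached as far as the arm can. A call with a gripper value outside its range is refused whole. The fingers move at their own pace and stop on an object; FORCE is the grip in N (left out, the last holds). Time passes only in rows, so rows that do not move let the fingers close. It gives the time, the measured TCP pose, the force and the opening at its end, in the units of the state.
- get_obs(): the state, without advancing time (a new reading comes with each control period).
- read_camera(name): name is "scene" or "top"; returns a dict with "pixels" (480x640x3 uint8, blue, green, red), "z_map" (480x640 float32, mm along the optical axis (not along the pixel's ray), 0 where there is no reading), "K" (3x3 intrinsics, pixels), "pose" (4x4, takes a point from camera to world coordinates). Camera axes: x right, y down, z forward; pixel columns grow to the right and rows downward; lengths in mm; the calibration is good to about 2 mm. A picture is of the moment at which its call begins.
- job_done(): hands the job in, once; it reports no verdict.
Trained networks look in the newest picture that a camera, given by its name, has taken for a name from the list of things; names that differ only in an ending like _2 or _b are one class to them, and where a whole thing is asked for, a point or a joint stands for the part that bears it (a point fixed in the world has none). Each returns a list of dicts, best first, with "conf" (0 to 1); they miss things now and then, are a little off and sometimes report something else, mostly with a low value. They report only what shows in the picture. A call takes as long as a camera call. They do not tell look-alikes from the thing itself.
- boxes_of(camera, target): "point" ([x, y, z] in mm, in the coordinates of the camera as it stood for that picture, good to about 4 mm: the middle of the surface that is visible of it).
The state is a dict: "t": time; "qpos": joint angles; "joint_velocities": joint speeds; "joint_torque": joint torques, N m; "position": TCP position; "orientation": TCP orientation; "force": force on the tool from outside, world axes, zero at the start; "torque": the same for the moment, N m; "opening": opening from 0.0 (shut) to 1.0 (fully open).
Only numpy, scipy, OpenCV 4.12 (cv2) and the standard library are available. Lean on these libraries where they do the work, as an engineer would, in place of code of your own. Each camera call takes 0.05 s, during which the arm holds its last target.

## Task

With the fingertips only, push the round wooden blank across the raised feed table, in through the mouth under the hanging flap, so that it opens the flap and drops into the clear-covered catch box; never lift it off the feed table. As soon as it has dropped, pull the fingers back from the mouth before the slow flap swings shut, and finish clear of everything once the flap hangs fully shut. Leave the square blank and the jar on the feed table where they are.

Things in the scene. Friction and masses are not known exactly. Their poses are not given: they have to be found in the camera images.
- chute: Fixed plywood feed table with catch box. Origin at bench level below the middle of the mouth, in the hanging flap's plane; x = feed direction (table to box), y left of it, z up. Table top 95 mm above the bench, x -210..6, y -160..160 mm; the end at x -210 is open; fences 11 mm high along both sides (|y| 152..160). It ends in a lip at x 6: a part whose middle is 5 mm past it tips and drops in.
- mouth (a point): Middle of the mouth's sill, on the feed table's top in the plane of the hanging flap (x 0); axes as chute. Mouth 102 mm wide (y -51..51), 43 mm high. On both sides plywood walls 46 mm high (|y| 51..83, x -3..5). Above it a header strip from x -3 on and the box's clear cover, top 49 mm above the feed table. No finger needs to go under the header.
- box_floor (a point): Middle of the catch box's rubber floor, 8 mm above the bench, 70 mm beyond the mouth along the chute's x. The box is inside x 6..135, y -77..77 mm of the chute, its floor 87 mm below the feed table; clear walls and cover.
- flap (a joint): The aluminium gravity flap, 94 mm wide, 40 mm long, 3 mm thick, 30 g, hinged along y 42 mm above the feed table (137 mm above the bench). 0 = hanging shut, grows as its lower edge swings into the box, stop at 1.5 rad. Opens only inwards; a gentle push (about 1 N) is enough. Its hinge is damped: after the part has dropped it takes about 4 to 5 s to sink shut.
- round_blank: The part to feed: a plain wooden disc, diameter 68 mm, 22 mm high, about 56 g, lying flat on the feed table left or right of the middle. Origin at the centre of its underside, z up.
- square_blank: Wooden square block 56 x 56 x 22 mm lying on the other half of the feed table; stays there. Origin at the centre of its underside.
- wax_jar: Small glass jar, diameter 34 mm, 42 mm high, standing on the feed table near the wall beside the mouth; stays there. Origin at the centre of its underside.
Not all that is in view belongs to the job. Leave any green or turquoise look-alike of the round_blank alone.

How it is judged (in metres and radians):
On the way:
1. the round blank, still on the feed table, stands in the mouth and holds the flap open (value of joint flap above 0.5 rad and x of round_blank in the frame of chute above -0.03 m and z of round_blank in the frame of chute above 0.08 m), for 0.05 s.
At the end, for the whole second after the job is handed in: The round blank lies at rest inside the catch box, below the feed table's level; the flap hangs shut (within 0.08 rad); the square blank and the jar are within 20 mm of where they were (x of round_blank in the frame of chute between 0.01 and 0.14 m and y of round_blank in the frame of chute between -0.08 and 0.08 m and z of round_blank in the frame of chute below 0.065 m and value of joint flap below 0.08 rad and linear speed of round_blank below 0.02 m/s and distance of each of square_blank, wax_jar from where it was at the start of the episode below 0.02 m); the robot touches nothing.
It fails at once if the round blank is lifted more than 12 mm off the feed table (z of round_blank in the frame of chute above 0.107 m).
It fails at once if the round blank falls off the feed table outside the box (z of round_blank in the frame of chute below 0.08 m and (x of round_blank in the frame of chute below -0.05 m or y of round_blank in the frame of chute above 0.1 m or y of round_blank in the frame of chute below -0.1 m)).
It fails at once if the flap has swung shut on the fed blank while the fingers are still in or right before the mouth (z of round_blank in the frame of chute below 0.065 m and value of joint flap below 0.06 rad and x of the grasp point in the frame of chute between -0.03 and 0.06 m and y of the grasp point in the frame of chute between -0.06 and 0.06 m and z of the grasp point in the frame of chute below 0.145 m).
It fails at once if the square blank or the jar is moved more than 20 mm (distance of any of square_blank, wax_jar from where it was at the start of the episode above 0.02 m).
It also fails if it takes over 48 s, if anything falls off the work surface, if the arm or the gripper's body presses on something with over 40 N, if the wrist force passes 120 N, or if a joint passes its speed limit or range.

## Working session

There is one attempt and no reset: what is moved stays moved. The work goes in short steps, Python scripts to look and compute and a shell command to move; the robot and the scene stay as the last step left them, time stands still between calls to the robot, and variables do not carry over. Pictures are saved under pics/ and viewed, and the job is handed in when it is done.

```bash
mkdir -p pics; ls; cat > h.py <<'E'
import numpy as np,cv2
from cell import get_obs, read_camera, job_done, boxes_of
def w(c,p):
    return (c["pose"]@np.append(np.asarray(p,float),1))[:3]
def px(c,u,v):
    z=c["z_map"][int(v),int(u)];K=c["K"]
    return w(c,[(u-K[0,2])*z/K[0,0],(v-K[1,2])*z/K[1,1],z])
def cloud(c):
    z=c["z_map"].astype(float);K=c["K"];v,u=np.indices(z.shape)
    P=np.stack([(u-K[0,2])*z/K[0,0],(v-K[1,2])*z/K[1,1],z],-1)
    return P@c["pose"][:3,:3].T+c["pose"][:3,3]
E
python3 - <<'E'
from h import *
o=get_obs();print(o["t"],o["position"],o["orientation"])
for n in("scene","top"):
    c=read_camera(n);cv2.imwrite(f"pics/{n}0.png",c["pixels"])
    print(n,c["pose"].round(2).tolist())
    for t in("chute","flap","round_blank","square_blank","wax_jar"):
        for d in boxes_of(n,t)[:3]: print(t,round(d["conf"],2),w(c,d["point"]).round(0))
E
```

```text
pics
0.0 [ 188.63075648 -595.37338072  230.55315022] [[ 9.53302988e-01  3.02015284e-01 -4.25856528e-04]
 [ 3.02015584e-01 -9.53302086e-01  1.31118043e-03]
 [-9.97338569e-06 -1.37856753e-03 -9.99999050e-01]]
scene [[0.83, 0.45, -0.32, 840.45], [0.55, -0.7, 0.46, -434.39], [-0.02, -0.56, -0.83, 890.1], [0.0, 0.0, 0.0, 1.0]]
chute 0.82 [568. -19.  95.]
round_blank 0.88 [ 319. -142.   22.]
round_blank 0.81 [ 401. -247.   25.]
round_blank 0.79 [ 512. -258.   20.]
square_blank 0.53 [566. -20.  90.]
wax_jar 0.78 [548. 141. 134.]
top [[0.02, -1.0, 0.08, 449.81], [-1.0, -0.02, 0.01, -2.74], [-0.0, -0.08, -1.0, 1046.49], [0.0, 0.0, 0.0, 1.0]]
chute 0.61 [539.  24.  89.]
flap 0.42 [592.  26. 110.]
round_blank 0.85 [ 506. -248.   21.]
round_blank 0.74 [ 317. -130.   19.]
round_blank 0.68 [ 393. -236.   24.]
square_blank 0.79 [466. 104. 115.]
wax_jar 0.77 [545. 147. 135.]
```

View pics/scene0.png

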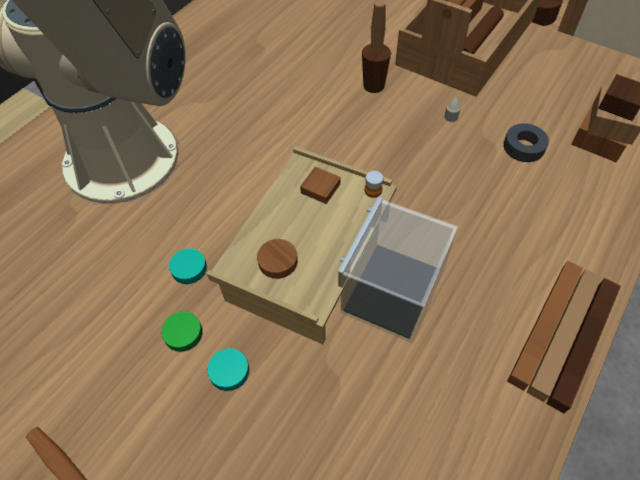

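View pics/top0.png

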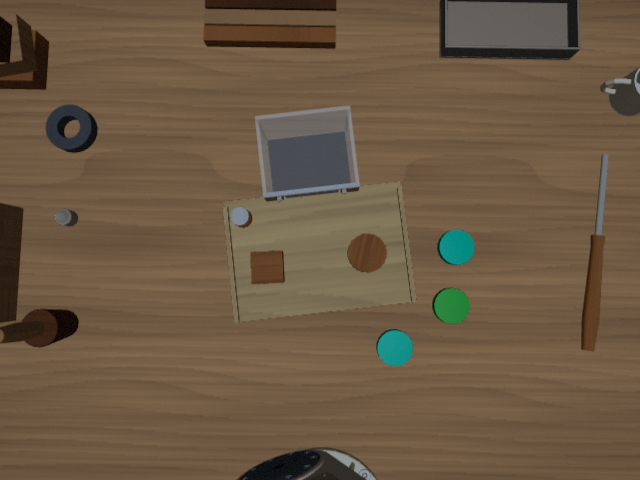

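The top view shows the brown disc at (367,253), the square at (267,267) and the jar at (240,216). The table corners are about (224,201), (401,183), (415,302) and (236,321), and the box lies beyond the table toward world +x. The turquoise and green discs at (457,247), (452,306) and (395,348) are decoys. Next I fit the chute's pose.

```bash
python3 - <<'E'
from h import *
for n in("top","scene"):
    c=read_camera(n);P=cloud(c);hsv=cv2.cvtColor(c["pixels"],cv2.COLOR_BGR2HSV)
    m=(abs(P[...,2]-95)<4)&(c["z_map"]>0)&(P[...,0]>300)&(P[...,0]<660)&(abs(P[...,1])<260)
    m2=(abs(P[...,2]-106)<5)&(c["z_map"]>0)
    k,l,s,ce=cv2.connectedComponentsWithStats(m.astype(np.uint8));i=1+s[1:,4].argmax()
    Q=P[l==i];print(n,"table z",Q[:,2].mean(),len(Q))
    r=cv2.minAreaRect(Q[:,:2].astype(np.float32));print("rect",r,cv2.boxPoints(r).round(1).tolist())
    # fences + table
    m=(P[...,2]>90)&(P[...,2]<112)&(P[...,0]>300)&(P[...,0]<660)&(abs(P[...,1])<260)
    k,l,s,ce=cv2.connectedComponentsWithStats(m.astype(np.uint8));i=1+s[1:,4].argmax()
    r=cv2.minAreaRect(P[l==i][:,:2].astype(np.float32));print("rect+fence",r,cv2.boxPoints(r).round(1).tolist())
    for nm,z,tol in(("parts",117,4),("jar",137,4),("cover",144,4)):
        m=(abs(P[...,2]-z)<tol)&(P[...,0]>330)&(P[...,0]<800)&(abs(P[...,1])<260)
        k,l,s,ce=cv2.connectedComponentsWithStats(m.astype(np.uint8))
        for j in range(1,k):
            if s[j,4]>40:
                q=P[l==j];r=cv2.minAreaRect(q[:,:2].astype(np.float32));print(nm,s[j,4],ce[j].round(),q.mean(0).round(1),np.round(r[0],1),np.round(r[1],1),round(r[2],1))
E
```

```text
top table z 94.51010297337423 17352
rect ((492.5966796875, 13.845809936523438), (216.11767578125, 319.0380554199219), 7.689446449279785) [[364.20001220703125, 157.5], [406.8999938964844, -158.6999969482422], [621.0, -129.8000030517578], [578.2999877929688, 186.39999389648438]]
rect+fence ((492.6014404296875, 13.855072021484375), (216.185791015625, 320.9946594238281), 7.671021461486816) [[364.1000061035156, 158.5], [406.8999938964844, -159.60000610351562], [621.2000122070312, -130.8000030517578], [578.2999877929688, 187.3000030517578]]
parts 1154 [367. 252.] [490.1 -70.9 116.5] [490.8 -71.5] [66.2 66.1] 0.7
parts 1013 [266. 267.] [461.9 102.4 116.4] [462.1 102.7] [56.  56.2] 4.3
jar 4667 [305. 149.] [665.3  38.4 139.5] [665.3  37.2] [138.9 166.3] 7.5
jar 262 [239. 216.] [548.  149.2 136.4] [548.1 149.6] [29.5 30.9] 1.8
cover 5100 [307. 152.] [660.   35.4 141.6] [660.8  36.5] [146.4 165.8] 7.7
scene table z 95.3281245200791 13566
rect ((516.0859985351562, 13.162017822265625), (266.28863525390625, 320.7066650390625), 8.026029586791992) [[361.8999938964844, 153.39999389648438], [406.6000
[... 490 characters left out ...]
 297.] [675.2 -47.4 116.9] [672.8 -47.3] [142.2   4. ] 7.7
jar 200 [374. 177.] [547.6 145.5 136.9] [547.6 146.7] [30.6 31.1] 30.2
jar 876 [415. 227.] [661.   86.9 139.9] [659.1  87.7] [ 69.3 148.4] 85.1
jar 447 [383. 243.] [633.6  29.1 140. ] [634.3  24.6] [61.4 84.9] 28.9
jar 273 [415. 253.] [687.3  39.4 140.1] [688.5  40.9] [57.8 51.9] 10.4
jar 57 [362. 255.] [616.6 -10.3 139.9] [617.7 -13.4] [14.5 30.8] 38.2
jar 218 [421. 274.] [713.5  10.  140. ] [718.  13.] [57.9 45.6] 41.4
jar 61 [356. 268.] [621.5 -35.5 140.1] [620.2 -34.4] [19.5 26.3] 70.1
jar 663 [389. 286.] [681.6 -34.8 139.2] [669.8 -24. ] [142.5  51.5] 7.6
cover 6478 [399. 251.] [662.2  29.1 141.9] [657.3  33.3] [152.  168.4] 7.6
```

Chute yaw is 7.7° with its origin near (593.7, 26.2). In chute axes the disc is at (-115,-84), the square at (-121,+91) and the jar at (-29,+127). Plan: close the fingers to a 34 mm gap to cup the disc, push it +y to the middle, move behind it, then push it +x into the mouth. I turn the tool first.

```bash
cat >> h.py <<'E'
yaw=np.radians(7.68);O=np.array([593.7,26.2]);R2=np.array([[np.cos(yaw),-np.sin(yaw)],[np.sin(yaw),np.cos(yaw)]])
def rep(tx=None,ty=None,tz=None):
    o=get_obs();p=o["position"];R=o["orientation"];q=R2.T@(p[:2]-O)
    a=np.degrees(np.arctan2(R[1,0],R[0,0]))-7.68
    print("t",round(o["t"],2),"chute tcp",q.round(1),"z",p[2].round(1),"toolx ang rel chute",a.round(2),"open",round(o["opening"],2),"F",np.round(o["force"],1),"q",np.round(o["qpos"],2))
    if tx is not None:
        d=np.append(O+R2@np.array([tx,ty]),tz)-p;print("need cm",(R.T@d/10).round(2))
E
python3 -m jog '[[0,0,0,-8.5,-0.2],[0,0,0,-8.5,-0.2],[0,0,0,-8.5,-0.2],[0,0,0,-8.5,-0.2],[0,0,0,-8.5,-0.2],[0,0,0,-8.5,-0.2],[0,0,0,-8.5,-0.2],[0,0,0,-8.5,-0.2]]' 20
python3 -m jog '[[0,0,0,-8.5,-0.2],[0,0,0,-3.6,-0.2]]'
python3 -c "
from h import *
rep(-115.5,-130,180)"
```

```text
t: 1.5
position: [188.8, -595.9, 231.5]
orientation: [[0.06, 0.998, 0.0], [0.998, -0.06, -0.0], [-0.0, 0.0, -1.0]]
force: [0.0, -0.5, 0.3]
opening: 0.403
t: 1.7
position: [188.7, -595.9, 231.5]
orientation: [[-0.157, 0.988, 0.0], [0.988, 0.157, -0.0], [-0.0, 0.0, -1.0]]
force: [-0.3, 0.0, -0.4]
opening: 0.397
t 1.7 chute tcp [-484.5 -562.4] z 231.5 toolx ang rel chute 91.38 open 0.4 F [-0.3  0.  -0.4] q [-1.27  0.35  1.63 -0.    1.16 -1.42]
need cm [42.34 37.92  5.14]
```

```bash
python3 -m jog '[[3.5,3.1,0.4,0.2,-0.2],[3.5,3.1,0.4,0.2,-0.2],[3.5,3.1,0.4,0.2,-0.2],[3.5,3.1,0.4,0.2,-0.2],[3.5,3.1,0.4,0.2,-0.2],[3.5,3.1,0.4,0.2,-0.2],[3.5,3.1,0.4,0.2,-0.2],[3.5,3.1,0.4,0,-0.2]]'
python3 -c "
from h import *
rep(-115.5,-130,180)"
```

```text
t: 2.5
position: [397.5, -278.0, 198.9]
orientation: [[-0.126, 0.992, 0.004], [0.992, 0.126, -0.007], [-0.007, 0.003, -1.0]]
force: [1.0, -1.0, 0.7]
opening: 0.4
t 2.5 chute tcp [-235.1 -275.3] z 198.9 toolx ang rel chute 89.56 open 0.4 F [ 1.  -1.   0.7] q [-0.61  0.17  1.96 -0.    1.   -0.73]
need cm [14.63 11.85  1.81]
```

```bash
python3 -m jog '[[3.2,2.8,0.3,0,-0.2],[3.2,2.8,0.3,0,-0.2],[3.2,2.8,0.3,0,-0.2],[3,2.2,0.3,0,-0.2],[1.5,1,0.3,0,-0.2],[0,0,0,0,-0.2]]'
python3 -c "
from h import *
rep(-115.5,-130,130)
c=read_camera('scene');cv2.imwrite('pics/s1.png',c['pixels'][120:370,150:480].repeat(2,0).repeat(2,1))
"
```

```text
t: 3.1
position: [501.2, -112.0, 183.7]
orientation: [[-0.132, 0.991, 0.008], [0.991, 0.132, -0.007], [-0.008, 0.007, -1.0]]
force: [0.7, -0.7, 0.2]
opening: 0.401
t 3.1 chute tcp [-110.1 -124.6] z 183.7 toolx ang rel chute 89.89 open 0.4 F [ 0.7 -0.7  0.2] q [-0.22  0.23  1.92 -0.01  0.98 -0.35]
need cm [-0.5  -0.58  5.37]
```

View pics/s1.png

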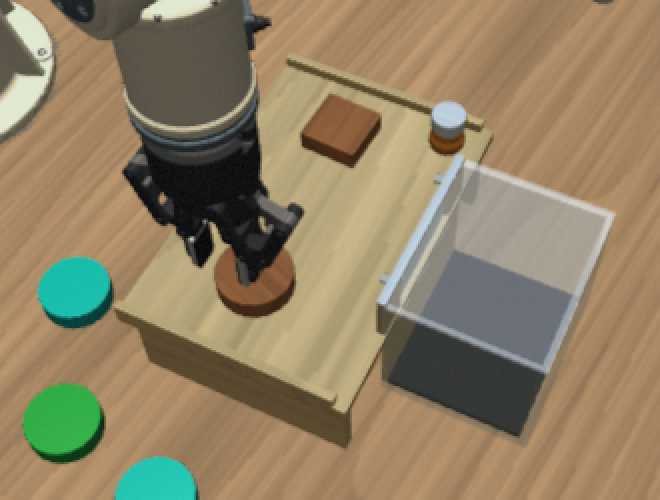

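The picture shows the fingers still 70 mm above the table near (225,270) in the crop, with the jaw axis along the feed direction as planned. Going down behind the disc, between it and the fence.

```bash
python3 -m jog '[[-0.5,-0.6,0.5,0,-0.2],[0,0,2,0,-0.2],[0,0,2,0,-0.2],[0,0,0,0,-0.2]]'
python3 -c "
from h import *
rep(-115.5,-130,100)"
```

```text
t: 3.55
position: [493.4, -123.9, 138.2]
orientation: [[-0.129, 0.992, 0.009], [0.992, 0.129, -0.009], [-0.01, 0.008, -1.0]]
force: [-0.5, 0.6, 0.5]
opening: 0.397
t 3.55 chute tcp [-119.4 -135.3] z 138.2 toolx ang rel chute 89.73 open 0.4 F [-0.5  0.6  0.5] q [-0.24  0.28  1.97 -0.01  0.87 -0.37]
need cm [0.57 0.36 3.81]
```

```bash
python3 -m jog '[[0.5,0.4,1,0,-0.2],[0,0,1,0,-0.2],[0,0,0,0,-0.2]]'
python3 -c "
from h import *
rep(-115.5,-130,100)"
```

```text
t: 3.85
position: [496.6, -120.7, 117.9]
orientation: [[-0.126, 0.992, 0.01], [0.992, 0.126, -0.01], [-0.011, 0.008, -1.0]]
force: [-0.0, -0.2, -0.4]
opening: 0.401
t 3.85 chute tcp [-115.8 -132.6] z 117.9 toolx ang rel chute 89.54 open 0.4 F [-0.  -0.2 -0.4] q [-0.24  0.32  1.98 -0.01  0.83 -0.36]
need cm [0.28 0.02 1.79]
```

```bash
python3 -m jog '[[0.1,0,0.9,0,-0.2],[0.1,0,0.8,0,-0.2],[0,0,0,0,-0.2]]'
python3 -c "
from h import *
rep(-115.5,-130,100)
for n in('scene','top'):
    c=read_camera(n);q=c['pixels'][120:370,150:480] if n=='scene' else c['pixels'][120:370,180:480]
    cv2.imwrite(f'pics/{n}2.png',q.repeat(2,0).repeat(2,1))
"
```

```text
t: 4.15
position: [497.0, -118.9, 100.2]
orientation: [[-0.126, 0.992, 0.011], [0.992, 0.126, -0.01], [-0.012, 0.009, -1.0]]
force: [0.2, -0.6, 0.6]
opening: 0.399
t 4.15 chute tcp [-115.2 -130.9] z 100.2 toolx ang rel chute 89.55 open 0.4 F [ 0.2 -0.6  0.6] q [-0.23  0.34  1.99 -0.01  0.79 -0.35]
need cm [ 0.09 -0.03  0.01]
```

View pics/scene2.png

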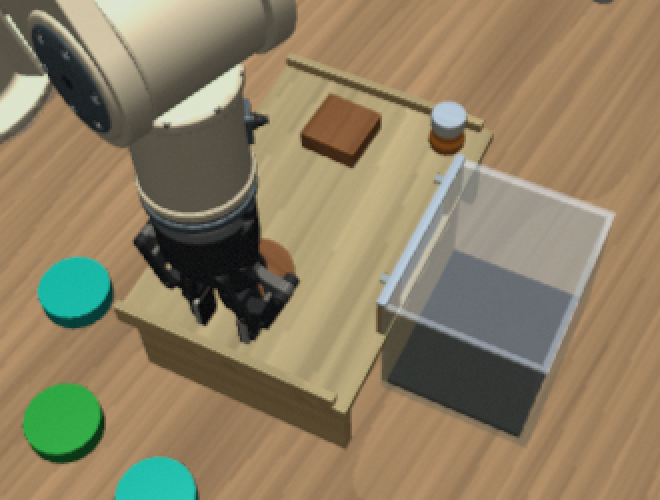

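The fingertips are between the disc and the fence (crop (205,310) and (245,330)) and the disc is undisturbed. Pushing +y now.

```bash
python3 -m jog '[[0.8,0,0,0,-0.2],[0.8,0,0,0,-0.2],[0.8,0,0,0,-0.2],[0.8,0,0,0,-0.2],[0.8,0,0,0,-0.2],[0.8,0,0,0,-0.2]]'
python3 -c "
from h import *
rep(-115.5,-38.5,100)"
```

```text
t: 4.85
position: [491.7, -67.7, 101.4]
orientation: [[-0.126, 0.992, 0.014], [0.992, 0.126, -0.011], [-0.013, 0.012, -1.0]]
force: [-0.2, -1.2, -0.4]
opening: 0.401
t 4.85 chute tcp [-113.7  -79.4] z 101.4 toolx ang rel chute 89.53 open 0.4 F [-0.2 -1.2 -0.4] q [-0.13  0.32  2.03 -0.01  0.78 -0.25]
need cm [ 4.09 -0.22  0.08]
```

```bash
python3 -m jog '[[0.7,-0.05,0.05,0,-0.2],[0.7,-0.05,0.05,0,-0.2],[0.7,-0.05,0.05,0,-0.2],[0.7,0,0,0,-0.2],[0.5,0,0,0,-0.2],[0.2,0,0,0,-0.2],[0,0,0,0,-0.2]]'
python3 -c "
from h import *
rep(-115.5,-38.5,100)
c=read_camera('top');P=cloud(c)
q=c['pixels'][120:370,180:480];cv2.imwrite('pics/t3.png',q.repeat(2,0).repeat(2,1))
c=read_camera('scene');q=c['pixels'][120:370,150:480];cv2.imwrite('pics/s3.png',q.repeat(2,0).repeat(2,1))
"
```

```text
t: 5.55
position: [485.6, -29.2, 99.7]
orientation: [[-0.127, 0.992, 0.015], [0.992, 0.128, -0.011], [-0.013, 0.013, -1.0]]
force: [0.3, -0.5, 0.7]
opening: 0.406
t 5.55 chute tcp [-114.5  -40.4] z 99.7 toolx ang rel chute 89.64 open 0.41 F [ 0.3 -0.5  0.7] q [-0.06  0.31  2.05 -0.02  0.77 -0.17]
need cm [ 0.19 -0.1  -0.04]
```

View pics/s3.png

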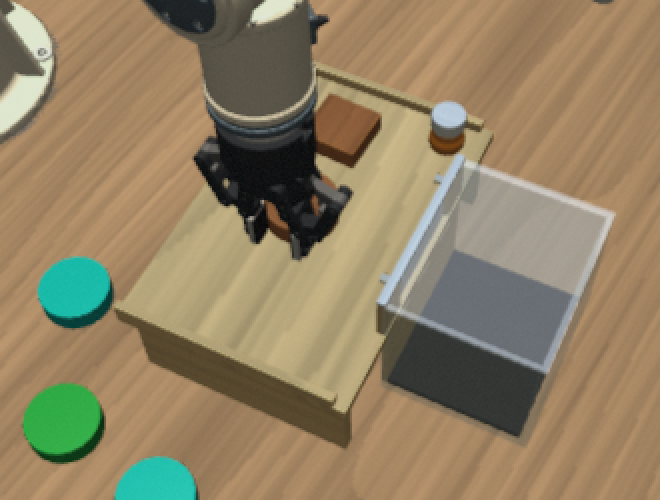

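View pics/t3.png

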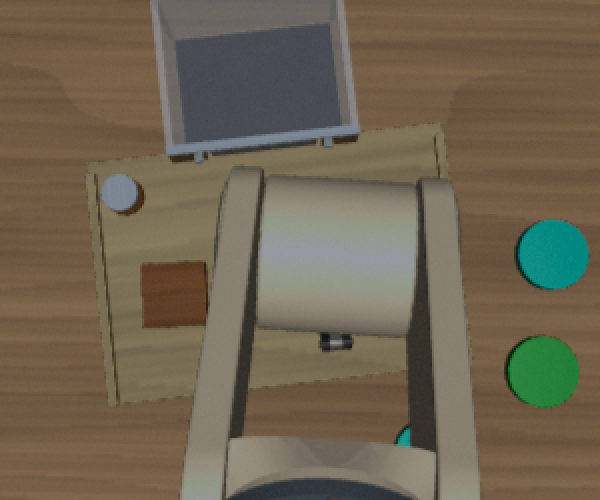

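The disc sits cupped between the fingers (scene crop (300,210)), and the top view is blocked by the arm. I back off, rise, turn 90° and measure the disc again.

```bash
python3 -m jog '[[-1,0,0,0,-0.2],[-1,0,0,0,-0.2],[0,0,-3,0,-0.2],[0,0,-3,0,-0.2],[0,0,-2,0,-0.2],[0,0,0,8.5,-0.2],[0,0,0,8.5,-0.2],[0,0,0,8.5,-0.2]]'
python3 -m jog '[[0,0,0,8.5,-0.2],[0,0,0,8.5,-0.2],[0,0,0,8.5,-0.2],[0,0,0,8.5,-0.2],[0,0,0,8.5,-0.2],[0,0,0,8.5,-0.2],[0,0,0,8.5,-0.2],[0,0,0,5,-0.2]]'
python3 -c "
from h import *
rep(-165,0,140)"
```

```text
t: 6.45
position: [487.1, -56.0, 182.8]
orientation: [[0.324, 0.946, 0.013], [0.946, -0.323, -0.011], [-0.007, 0.016, -1.0]]
force: [-0.8, 0.2, 1.0]
opening: 0.4
t: 7.25
position: [487.0, -64.5, 182.8]
orientation: [[0.995, 0.097, 0.013], [0.097, -0.995, -0.012], [0.012, 0.013, -1.0]]
force: [0.3, 0.4, -0.4]
opening: 0.399
t 7.25 chute tcp [-117.9  -75.6] z 182.8 toolx ang rel chute -2.1 open 0.4 F [ 0.3  0.4 -0.4] q [-0.13  0.2   1.97 -0.01  0.96  1.35]
need cm [-5.04 -7.44  4.13]
```

```bash
python3 -m jog '[[-2,-2.5,0,-2.1,-0.2],[-2,-2.5,0,0,-0.2],[-1,-2,0,0,-0.2],[0,0,0,0,-0.2]]'
python3 - <<'E'
from h import *
rep(-165,0,140)
for n in('scene','top'):
    c=read_camera(n);P=cloud(c)
    if n=='scene':cv2.imwrite('pics/s4.png',c['pixels'][120:370,150:480].repeat(2,0).repeat(2,1))
    m=(abs(P[...,2]-117)<4)&(P[...,0]>330)&(P[...,0]<600)&(abs(P[...,1])<180)
    k,l,s,ce=cv2.connectedComponentsWithStats(m.astype(np.uint8))
    for j in range(1,k):
        if s[j,4]>150:
            q=P[l==j];r=cv2.minAreaRect(q[:,:2].astype(np.float32));cc,rad=cv2.minEnclosingCircle(q[:,:2].astype(np.float32));print(n,s[j,4],ce[j].round(),np.round(r[1],1),"chute",(R2.T@(np.array(cc)-O)).round(1),round(rad,1))
E
```

```text
t: 7.65
position: [428.0, -3.5, 180.9]
orientation: [[0.992, 0.126, 0.013], [0.126, -0.992, -0.012], [0.011, 0.014, -1.0]]
force: [-0.8, 0.1, 0.2]
opening: 0.401
t 7.65 chute tcp [-168.2   -7.2] z 180.9 toolx ang rel chute -0.44 open 0.4 F [-0.8  0.1  0.2] q [-0.    0.1   2.09 -0.02  0.94  1.45]
need cm [ 0.27 -0.78  4.08]
scene 740 [320. 182.] [57.  57.9] chute [-121.2   90.3] 38.8
scene 961 [300. 220.] [65.1 68. ] chute [-114.8   -4. ] 34.9
top 534 [320. 248.] [29.8 64.4] chute [-107.4   -0.8] 32.4
```

View pics/s4.png

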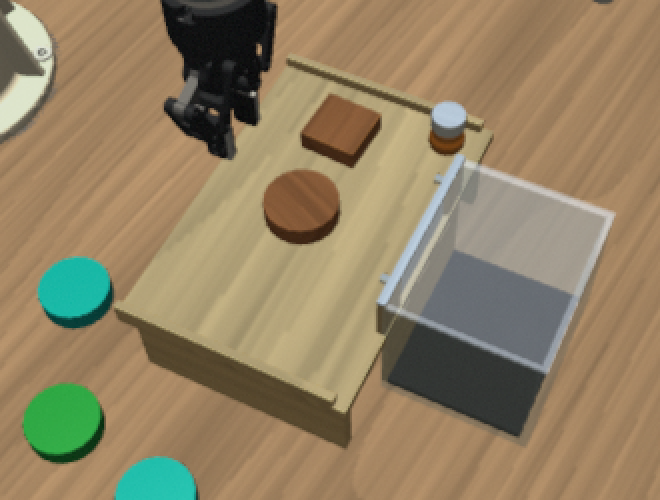

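The disc is at chute (-114.5, -2), centred for the mouth (scene crop (301,205)), and the square is unmoved. Next I go down behind it.

```bash
python3 -m jog '[[0,-0.8,2,-0.4,-0.2],[0,0,2,0,-0.2],[0,0,1.5,0,-0.2],[0,0,0,0,-0.2]]'
python3 -c "
from h import *
rep(-166,-0.5,100)"
```

```text
t: 8.15
position: [434.9, -1.0, 125.8]
orientation: [[0.991, 0.13, 0.02], [0.131, -0.991, -0.014], [0.018, 0.016, -1.0]]
force: [-0.8, 0.4, -0.2]
opening: 0.397
t 8.15 chute tcp [-161.    -5.7] z 125.8 toolx ang rel chute -0.17 open 0.4 F [-0.8  0.4 -0.2] q [ 0.01  0.19  2.14 -0.02  0.79  1.46]
need cm [-0.55 -0.56  2.57]
```

```bash
python3 -m jog '[[-0.6,-0.6,0.5,0,-0.2],[-0.1,-0.1,1,0,-0.2],[-0.1,0,1,0,-0.2],[0,0,0,0,-0.2]]'
python3 -c "
from h import *
rep(-150,-0.5,100)"
```

```text
t: 8.55
position: [428.1, 3.6, 100.1]
orientation: [[0.991, 0.129, 0.023], [0.129, -0.992, -0.014], [0.021, 0.017, -1.0]]
force: [-0.5, -0.3, -0.4]
opening: 0.399
t 8.55 chute tcp [-167.2   -0.3] z 100.1 toolx ang rel chute -0.27 open 0.4 F [-0.5 -0.3 -0.4] q [ 0.02  0.23  2.17 -0.02  0.72  1.47]
need cm [1.72 0.01 0.04]
```

```bash
python3 -m jog '[[0.8,0,0.02,0,-0.2],[0.8,0,0.02,0,-0.2],[0.8,0,0.02,0,-0.2],[0.8,0,0.02,0,-0.2],[0.8,0,0.02,0,-0.2],[0.8,0,0.02,0,-0.2],[0.5,0,0,0,-0.2],[0,0,0,0,-0.2]]'
python3 - <<'E'
from h import *
rep(-88,-0.5,100)
c=read_camera('scene');P=cloud(c)
cv2.imwrite('pics/s5.png',c['pixels'][120:370,150:480].repeat(2,0).repeat(2,1))
E
```

```text
t: 9.35
position: [487.5, 11.3, 101.0]
orientation: [[0.991, 0.129, 0.025], [0.13, -0.991, -0.014], [0.023, 0.017, -1.0]]
force: [-0.6, -0.3, -0.4]
opening: 0.399
t 9.35 chute tcp [-107.2   -0.6] z 101.0 toolx ang rel chute -0.23 open 0.4 F [-0.6 -0.3 -0.4] q [ 0.03  0.31  2.05 -0.02  0.76  1.49]
need cm [ 1.92 -0.02  0.14]
```

View pics/s5.png

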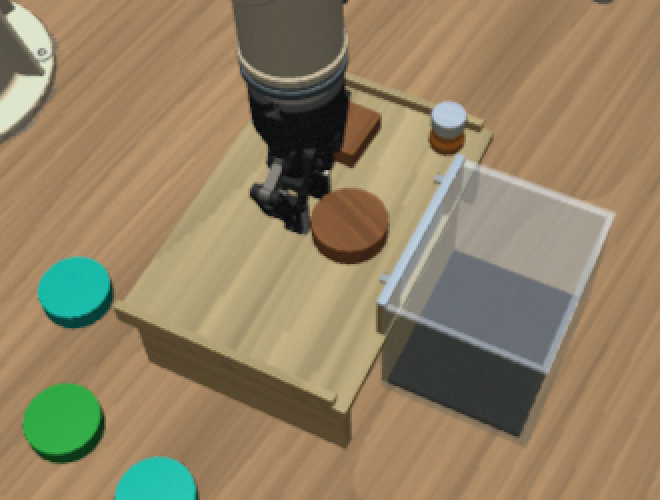

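The disc rides cupped ahead of the fingers at crop (350,220), straight towards the mouth. I measure it, then push on.

```bash
cat >> h.py <<'E'
def disc():
    c=read_camera('scene');P=cloud(c)
    b=c['pixels'].astype(int);m=(abs(P[...,2]-117)<4)&(P[...,0]>400)&(P[...,0]<620)&(abs(P[...,1]-10)<60)&(b[...,2]-b[...,0]>25)
    k,l,s,ce=cv2.connectedComponentsWithStats(m.astype(np.uint8));j=1+s[1:,4].argmax()
    q=P[l==j];cc,rad=cv2.minEnclosingCircle(q[:,:2].astype(np.float32));print("disc n",s[j,4],"chute",(R2.T@(np.array(cc)-O)).round(1),round(rad,1));return c
E
python3 -c "
from h import *
disc()"
python3 -m jog '[[0.8,0,0.04,0,-0.2],[0.8,0,0.04,0,-0.2],[0.8,0,0.02,0,-0.2],[0.6,0,0.02,0,-0.2],[0,0,0,0,-0.2]]'
python3 - <<'E'
from h import *
rep(-27.5,-0.5,100)
c=disc()
cv2.imwrite('pics/s6.png',c['pixels'][120:370,150:480].repeat(2,0).repeat(2,1))
E
```

```text
disc n 1019 chute [-69.4  -2.9] 37.1
t: 9.95
position: [518.3, 15.3, 100.3]
orientation: [[0.991, 0.129, 0.024], [0.129, -0.992, -0.014], [0.022, 0.017, -1.0]]
force: [0.2, -0.7, -0.2]
opening: 0.402
t 9.95 chute tcp [-76.2  -0.7] z 100.3 toolx ang rel chute -0.25 open 0.4 F [ 0.2 -0.7 -0.2] q [ 0.04  0.35  1.99 -0.02  0.78  1.49]
need cm [ 4.87 -0.05  0.13]
disc n 933 chute [-40.4  -4.4] 36.3
```

View pics/s6.png

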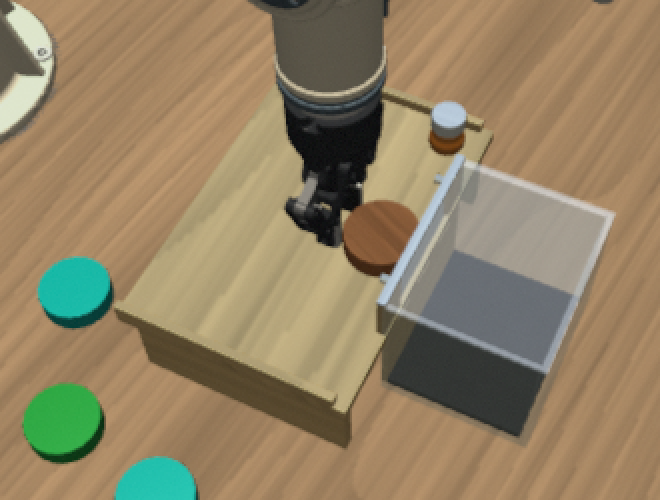

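The disc is just before the mouth at x≈-38 (crop (382,235)), lined up. Pushing on gently.

```bash
python3 -m jog '[[0.6,0,0.03,0,-0.2],[0.6,0,0.03,0,-0.2],[0.6,0,0.03,0,-0.2],[0.6,0,0.02,0,-0.2],[0.6,0,0.02,0,-0.2],[0,0,0,0,-0.2]]'
python3 - <<'E'
from h import *
rep(-27.5,-0.5,100)
c=read_camera('scene')
cv2.imwrite('pics/s7.png',c['pixels'][120:370,150:480].repeat(2,0).repeat(2,1))
E
```

```text
t: 10.6
position: [548.2, 19.2, 99.2]
orientation: [[0.991, 0.129, 0.02], [0.129, -0.992, -0.014], [0.018, 0.017, -1.0]]
force: [-0.4, -0.1, -0.5]
opening: 0.4
t 10.6 chute tcp [-46.   -0.8] z 99.2 toolx ang rel chute -0.25 open 0.4 F [-0.4 -0.1 -0.5] q [ 0.04  0.39  1.92 -0.02  0.81  1.5 ]
need cm [ 1.85 -0.04 -0.04]
```

View pics/s7.png

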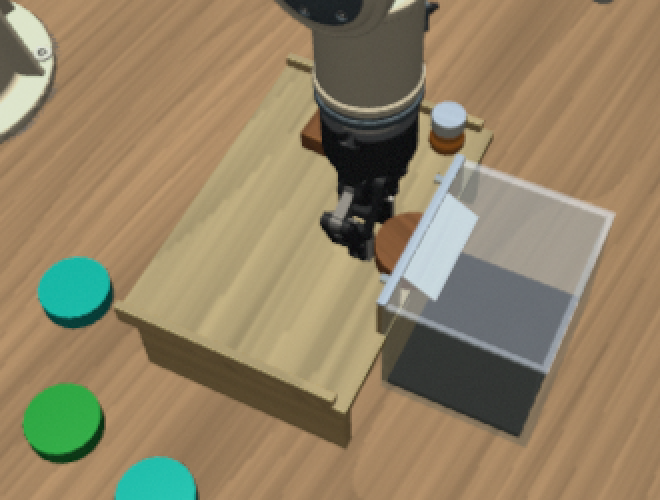

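The flap is open (pale plate at crop (440,245)) with the disc in the mouth. Final push past the lip, then an immediate retreat.

```bash
python3 -m jog '[[0.6,0,0,0,-0.2],[0.6,0,0,0,-0.2],[0.6,0,0,0,-0.2],[0.4,0,0,0,-0.2],[0,0,0,0,-0.2],[-2,0,0,0,-0.2],[-3,0,0,0,-0.2]]'
python3 - <<'E'
from h import *
rep(-27.5,-0.5,100)
c=read_camera('scene')
cv2.imwrite('pics/s8.png',c['pixels'][120:370,150:480].repeat(2,0).repeat(2,1))
E
```

```text
t: 11.35
position: [526.3, 16.3, 98.9]
orientation: [[0.991, 0.129, 0.027], [0.13, -0.991, -0.014], [0.025, 0.017, -1.0]]
force: [-0.7, -0.6, 0.5]
opening: 0.407
t 11.35 chute tcp [-68.2  -0.8] z 98.9 toolx ang rel chute -0.23 open 0.41 F [-0.7 -0.6  0.5] q [ 0.04  0.36  1.97 -0.02  0.78  1.49]
need cm [ 4.07 -0.05 -0.01]
```

View pics/s8.png

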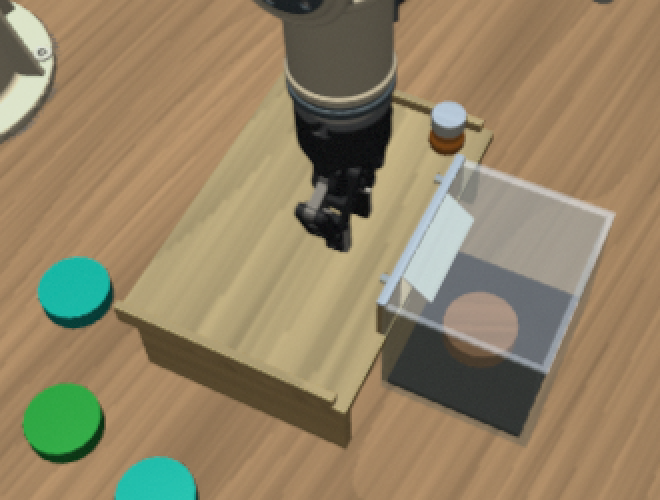

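The disc has dropped and lies in the box at crop (480,330), and the flap is still open. I retreat, rise, then wait for the flap to shut.

```bash
python3 -m jog '[[-3,0,0,0,-0.2],[-2,0,-2,0,-0.2],[-2,0,-3,0,-0.2],[0,0,-4,0,-0.2],[0,0,-4,0,-0.2],[0,0,0,0,-0.2],[0,0,0,0,-0.2],[0,0,0,0,-0.2]]'
for i in 1 2 3 4 5 6; do python3 -m jog '[[0,0,0,0,-0.2],[0,0,0,0,-0.2],[0,0,0,0,-0.2],[0,0,0,0,-0.2],[0,0,0,0,-0.2],[0,0,0,0,-0.2],[0,0,0,0,-0.2],[0,0,0,0,-0.2]]' >/dev/null; done
python3 - <<'E'
from h import *
rep()
c=read_camera('scene')
cv2.imwrite('pics/s9.png',c['pixels'][120:370,150:480].repeat(2,0).repeat(2,1))
P=cloud(c)
for n in('scene','top'):
    c=read_camera(n)
    for t in('round_blank','square_blank','wax_jar'):
        for d in boxes_of(n,t)[:4]: print(n,t,round(d["conf"],2),w(c,d["point"]).round(0))
E
```

```text
t: 12.2
position: [442.4, 8.0, 229.9]
orientation: [[0.991, 0.129, 0.019], [0.129, -0.992, -0.014], [0.017, 0.016, -1.0]]
force: [0.1, 0.3, 0.0]
opening: 0.4
t 17.0 chute tcp [-154.2    2.4] z 225.9 toolx ang rel chute -0.26 open 0.4 F [ 0.2  0.8 -0.8] q [ 0.03  0.06  2.02 -0.02  1.05  1.48]
scene round_blank 0.69 [ 403. -246.   25.]
scene round_blank 0.67 [ 513. -259.   17.]
scene round_blank 0.56 [ 320. -140.   22.]
scene square_blank 0.79 [467.  88. 119.]
scene square_blank 0.32 [547. 139. 137.]
scene wax_jar 0.61 [545. 141. 133.]
top round_blank 0.98 [ 319. -139.   17.]
top round_blank 0.93 [ 393. -237.   26.]
top round_blank 0.69 [ 506. -247.   22.]
top wax_jar 0.92 [544. 145. 134.]
top wax_jar 0.73 [586.  12. 106.]
top wax_jar 0.58 [592.  24. 112.]
```

View pics/s9.png

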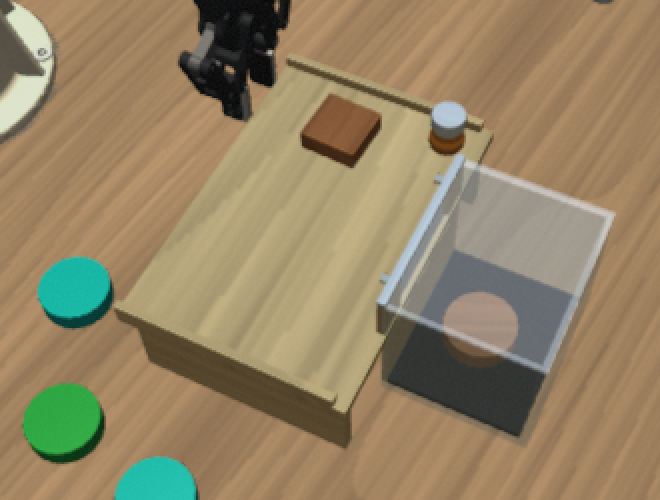

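The disc lies in the box at (480,330), and the flap no longer shows inside it. The square (340,130) and the jar (448,125) are in place. I wait 3 s more and compare the mouth area with the first picture.

```bash
for i in 1 2 3 4; do python3 -m jog '[[0,0,0,0,-0.2],[0,0,0,0,-0.2],[0,0,0,0,-0.2],[0,0,0,0,-0.2],[0,0,0,0,-0.2],[0,0,0,0,-0.2],[0,0,0,0,-0.2],[0,0,0,0,-0.2]]' |tail -2; done
python3 - <<'E'
from h import *
c=read_camera('scene');a=cv2.imread('pics/scene0.png').astype(int);b=c['pixels'].astype(int)
s9=cv2.imread('pics/s9.png')[::2,::2].astype(int)
for nm,(r,q) in {"flap":(slice(210,270),slice(345,400)),"jar":(slice(165,200),slice(360,390)),"square":(slice(165,205),slice(295,345))}.items():
    print(nm,"vs start",abs(a[r,q]-b[r,q]).mean().round(2),abs(a[r,q]-b[r,q]).max())
print("vs s9 flap",abs(s9[90:150,195:250]-b[210:270,345:400]).mean())
rep()
cv2.imwrite('pics/s10.png',np.hstack([a[190:290,330:430],b[190:290,330:430]]).astype(np.uint8).repeat(4,0).repeat(4,1))
E
```

```text
force: [-0.6, 0.3, 0.6]
opening: 0.398
force: [-0.6, -0.1, 0.2]
opening: 0.402
force: [-0.1, 0.4, -0.3]
opening: 0.402
force: [0.6, -0.4, 0.5]
opening: 0.399
flap vs start 4.29 68
jar vs start 3.29 8
square vs start 3.06 9
vs s9 flap 0.9863636363636363
t 20.7 chute tcp [-154.2    2.4] z 225.9 toolx ang rel chute -0.26 open 0.4 F [ 0.1 -0.6 -1.2] q [ 0.03  0.06  2.02 -0.02  1.05  1.48]
```

View pics/s10.png

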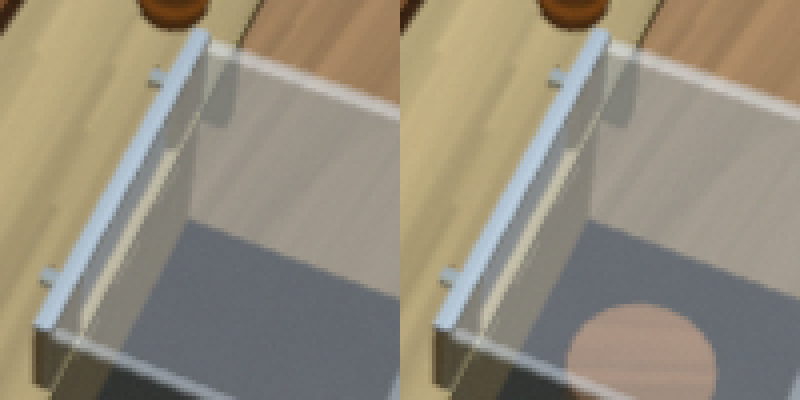

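The flap area (left half start, right half now) looks the same as at the start, and nothing has changed since the last picture. The flap hangs shut and the disc lies still.

```bash
python3 -c "
from h import *
print(job_done())"
```

```text
the job is handed in; nothing more can be done
None
```

I pushed the round blank into the catch box and handed the job in at about 21 s of the 48 s allowed. Handing in reports no verdict.

**What I did:** I pushed the blank sideways to the middle of the feed table with the half-closed fingertips, then straight in under the flap. It stood in the mouth holding the flap open, then dropped. The fingers pulled back straight away and finished clear, about 130 mm above the table.

**Last checks:**
- **Blank and flap:** The blank lies still in the box. The flap looks the same as in the first picture and did not change over the last 3 s. I judged it shut from the pictures only, as I had no reading of its angle.
- **Square blank and jar:** Both match their starting pictures.
- **Contact:** The force readings were only noise, about 1 N.

**What disagreed:**
- The two cameras differed by about 3 to 4 mm sideways, well within the mouth's clearance.
- The trained network did not find the fed blank through the clear cover. It reported only the three green and turquoise look-alikes, so I relied on the picture for that.
- From the top camera it missed the square blank and gave two false jar detections near the mouth.

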